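# Close the haberdashery counter

### The arm

A 6-joint arm with a two-finger parallel gripper is mounted at the origin on the work surface. World frame = base frame: x ahead of the robot, y to its left, z up, the work surface at z = 0. Lengths are in m, angles in rad, forces in N, time in s.
With the tool pointing down it reaches from about 0.375 to 0.9 m from the base axis. Payload 3.1 kg.
Tool frame: the origin (TCP) lies midway between the tips of the shut fingers; the grasp point (between the pads) lies 19 mm behind it; z points along the fingers, y is the line along which they close (so a half turn about z gives the same grasp; the last joint's range is limited). The gripper opens to 85 mm and grips with 20 to 120 N. Pads are 22 mm wide; open, the fingers measure 114 mm over their backs; the gripper's body (76 mm by 85 mm) begins 54 mm behind the grasp point. The pads swing forward as they close: fully open they stand 13 mm farther back than shut.
Start: joints at [-1.425, 0.527, 1.433, -0, 1.181, -0.178], TCP at [0.199, -0.592, 0.231] pointing down, gripper open.
Joint ranges: [-3.08, 3.08], [-0.75, 2.2], [0.22, 2.44], [-1.43, 4.57], [0, 2.65], [-2.85, 2.85]. Speed limits (rad/s): [2.79, 2.79, 3.14, 3.14, 3.14, 3.14].

### API

Orientations are given as a unit quaternion [x, y, z, w].
In Python, from workcell import status, imaging, order gives the robot as it stands.
- The arm moves only by the tool servo_tool, never from a script. Its argument "commands" is a list of rows, each a list of 7 numbers: the shift along the world's x, y, z in m, then the turn, a rotation vector about the world's x, y, z in degrees, then the opening, from 0 (shut) to 1 (fully open). A call has exactly 8 rows; each row shifts and turns the commanded pose from where the row before left it; what a row does not reach is not made up. A row lasts 1/10 s, in which the tool goes at most 50 mm and 8.59 degrees, less where a joint would pass 70% of its speed; a pose out of reach is approached as far as the arm can. A call with a gripper value outside its range is refused whole. The fingers move at their own pace and stop on an object; "squeeze" is the grip in N (left out, the last holds). Time passes only in rows, so rows that do not move let the fingers close, or fill a call up. It gives the time, the measured TCP pose, the force, the opening and the grip force at its end, in the units of the state.
- status.state(): the state, without advancing time (a new reading comes with each control period).
- imaging.read_camera(name): name is "scene" or "top"; returns a dict with "img" (420x560x3 uint8, blue, green, red), "range_z" (420x560 float32, m along the optical axis (not along the pixel's ray), 0 where there is no reading), "camera_matrix" (3x3 intrinsics, pixels), "R" (3x3) and "t" (3): a world point X has camera coordinates R X + t. Camera axes: x right, y down, z forward; pixel columns grow to the right and rows downward; lengths in m; the calibration is good to about 2 mm. A picture is of the moment at which its call begins.
- order.sign_off(): hands the job in; it is judged then, once.
The state is a dict: "time": time; "joints": joint angles; "joint_vel": joint speeds; "tau": joint torques, N m; "tool_pos": TCP position; "tool_rot": TCP orientation; "force": force on the tool from outside, world axes, zero at the start; "ft_torque": the same for the moment, N m; "grip_width": finger opening in m; "grasp_force": force on a finger pad.
Only numpy, scipy, OpenCV 4.12 (cv2) and the standard library are available. Lean on these libraries where they do the work, as an engineer would, in place of code of your own. Each camera call takes 0.05 s, during which the arm holds its last target. There are 200 camera calls.

### The job

Close the counter for the lunch break: take the round-topped wooden plate out of the leaning rack and stand it upright in the slot of the dark wooden foot, pushed fully down and let go. Then turn the lamp's dimmer knob anticlockwise all the way to its stop. Leave the square-topped plate in the rack and everything else where it is.

Things in the scene. Friction and masses are not known exactly. Their poses are not given: they have to be found in the camera images.
- round_plate: Plain plywood plate, 90 mm wide (y), 6 mm thick (x), 130 mm tall (z), about 50 g; its top 45 mm is a half disc of radius 45 mm. Origin at the centre of its bottom edge. Starts in one of the rack's two slots, leaning 30 to 33 degrees from vertical with its top towards the -x side of the rack, lowest 30 mm inside the slot. Front and back are alike.
- square_plate: Plywood plate of the same size (90 x 6 x 130 mm) with a straight, square-cornered top, leaning in the rack's other slot. Stays there. Origin at the centre of its bottom edge, z up the plate.
- rack: Fixed wooden rack, 100 (x) by 236 (y) mm, 50 mm tall, origin under its centre. Two slots along its y, centred at y = +58 and -58 mm, inclined 30 degrees from vertical (tops lean to -x): 30 mm deep along the incline, 7.5 mm wide, 98 mm long; floors centred at x = 0, z = 20 mm. Which plate is in which slot varies.
- foot: Fixed dark wooden block, 70 mm (x) by 124 mm (y), 40 mm tall, origin under its centre. One upright slot in its top runs along its y: 9 mm wide (x), 96 mm long (y), 28 mm deep, with a 2 mm chamfer at the mouth. The plate can stand in it either way round.
- slot_floor (a point): Centre of the foot slot's floor, 12 mm above the foot's underside; axes as the foot's.
- dimmer_box: Fixed grey box of the lamp dimmer, 100 mm (x) by 85 mm (y), 32 mm tall, with a round knob plate on top up to 36 mm; origin under its centre. The knob stands on its centre with its axis vertical.
- dimmer (a joint): Angle of the black dimmer knob (rad): 0 is the anticlockwise end stop (lamp fully down), growing as it turns clockwise seen from above, to 4.7. Light friction (0.03 N m), stays where it is left.
- dimmer_grip (a point): On the knob's axis at grip height, 66 mm above the table, turning with the knob. The knob is a 44 mm disc (top 45 mm above the table) with an upright bar on it, 42 mm long (this point's x), 14 mm thick (y), top 75 mm above the table. White pointer line at the -x end; at joint 0 the point's axes are the dimmer box's.
- spool_a: Bystander: small thread spool, 32 mm across, 50 mm tall, standing behind the slotted foot. Origin under its centre.
- spool_b: Bystander: small thread spool, 32 mm across, 50 mm tall, standing behind the dimmer box. Origin under its centre.
- button_jar: Bystander: glass jar, 60 mm across, 70 mm tall, standing beside the rack, on its +x side. Origin under its centre.
- tape_case: Bystander: round tape-measure case, 56 mm across, 16 mm thick, lying flat near the robot. Origin under its centre.
- pin_tin: Bystander: round steel tin, 68 mm across, 22 mm tall, near the robot. Origin under its centre.
- cash_tray: Bystander: shallow blue tray, 120 x 190 x 25 mm, at the back. Origin under its centre.

How it is judged:
On the way, in this order (a step that is already met when the one before it is completed fails the run):
1. the round-topped plate stands upright in the foot's slot, fully down, and is let go (z of round_plate in the frame of foot below 0.016 m and horizontal distance between round_plate and slot_floor below 0.01 m and angle between round_plate's own z axis and vertical below 0.15 rad and contact force between the fingers and round_plate below 0.05 N and linear speed of round_plate below 0.02 m/s), for 0.3 s.
2. the dimmer knob is at its anticlockwise stop (value of joint dimmer below 0.06 rad), for 0.2 s.
At the end, for the whole second after the job is handed in: The round-topped plate stands in the foot's slot: bottom edge within 4 mm of the slot floor's height and within 10 mm of its centre, within 0.15 rad of upright, let go and at rest; the dimmer reads under 0.06 rad; the square-topped plate and the bystanders are within 30 mm of where they were (all of step 1 and value of joint dimmer below 0.06 rad and distance of square_plate from where it was at the start of the episode below 0.03 m); the robot touches nothing.
It fails at once if the square-topped plate or a bystander is moved more than 30 mm (distance of any of square_plate, spool_a, spool_b, button_jar, tape_case, pin_tin, cash_tray from where it was at the start of the episode above 0.03 m).
It also fails if it takes over 72 s, if anything falls off the work surface, if the arm or the gripper's body presses on something with over 40 N, if the wrist force passes 120 N, or if a joint passes its speed limit or range.

## Working session

There is one attempt and no reset: what is moved stays moved. The work goes in short steps, Python scripts to look and compute and a tool call to move; the robot and the scene stay as the last step left them, time stands still between calls to the robot, and variables do not carry over. Pictures are saved under pics/ and viewed, at most 10 in all, crops included, and the job is handed in when it is done.

Besides the shell and the picture viewer there is one more tool, called after ">>>" as name([rows], argument=value, ...), one row to a line, values as JSON. servo_tool: Moves the arm, as the interface text tells. Its arguments: {"type":"object","properties":{"commands":{"type":"array"},"squeeze":{"type":"number"}},"required":["commands"]}

```bash
mkdir -p pics
cat > h.py <<'E'
import numpy as np, cv2
from workcell import status, imaging, order
def cam(n):
    c=imaging.read_camera(n); return c
def cloud(c):
    z=c["range_z"]; K=c["camera_matrix"]; v,u=np.mgrid[:z.shape[0],:z.shape[1]]
    P=np.stack([(u-K[0,2])*z/K[0,0],(v-K[1,2])*z/K[1,1],z],-1)
    W=(P-c["t"])@c["R"]; W[z==0]=np.nan; return W
E
python3 - <<'E'
from h import *
for n in("top","scene"):
    c=cam(n); cv2.imwrite(f"pics/{n}0.png",c["img"]); W=cloud(c); np.savez(f"{n}0.npz",W=W,img=c["img"],K=c["camera_matrix"],R=c["R"],t=c["t"])
    print(n,-c["R"].T@c["t"],c["R"].round(2).tolist(),c["camera_matrix"][0,0])
print(status.state())
E
```

```text
top [ 0.43476623 -0.01782002  1.06313306] [[0.01, -1.0, -0.02], [-0.99, -0.01, -0.15], [0.15, 0.02, -0.99]] 428.2836747458299
scene [1.37268934 0.05217386 0.71007889] [[-0.06, 1.0, -0.02], [0.63, 0.02, -0.77], [-0.77, -0.06, -0.63]] 452.9480698485204
{'time': 0.1, 'joints': array([-1.42451357e+00,  5.28376925e-01,  1.43376133e+00, -8.21408225e-06,
        1.18141621e+00, -1.78514603e-01]), 'joint_vel': array([ 1.67528122e-03, -1.39454301e-03, -3.32155236e-03, -9.98808397e-04,
        1.53234835e-03,  3.46106885e-05]), 'tau': array([-9.76670817e-04, -4.43304777e+01, -1.78585517e+01, -9.23977063e-05,
        3.91249123e-03, -1.18512901e-05]), 'tool_pos': array([ 0.19937014, -0.59167205,  0.23043328]), 'tool_rot': array([ 9.86841563e-01,  1.61687253e-01,  1.20098826e-05, -9.80836359e-04]), 'force': array([-0.19189111, -0.36485643,  0.02647071]), 'ft_torque': array([-0.02480543,  0.00868514, -0.02333239]), 'grasp_force': 0.0, 'grip_width': 0.08542695774362642}
```

View pics/top0.png

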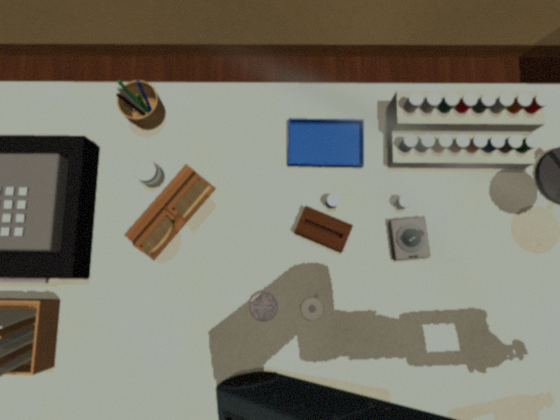

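View pics/scene0.png

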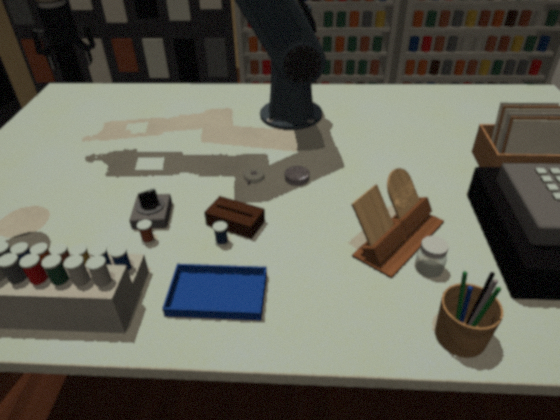

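Run:
```python
from h import *
d=np.load("top0.npz");i=d["img"]
a=cv2.resize(i[155:270,115:225],None,fx=4.5,fy=4.5,interpolation=2)[:, :]
b=cv2.resize(i[185:270,290:440],None,fx=5,fy=5,interpolation=2)
cv2.imwrite("pics/a.png",a);cv2.imwrite("pics/b.png",b)
W=d["W"]
def hull(m,lo,hi,name,box):
    v0,v1,u0,u1=box
    w=W[v0:v1,u0:u1].reshape(-1,3); k=(w[:,2]>lo)&(w[:,2]<hi)&np.isfinite(w[:,2]); q=w[k]
    r=cv2.minAreaRect((q[:,:2]*1000).astype(np.float32)); print(name,k.sum(),[np.round(x,1) for x in r],q[:,2].mean())
hull(0,.034,.046,"foot",(195,265,285,362)); hull(0,.026,.038,"dim",(208,270,380,440))
hull(0,.065,.082,"bar",(208,270,380,440)); hull(0,.038,.05,"disc",(208,270,380,440))
hull(0,.046,.054,"rack",(150,270,115,225)); 
# plate cloud
w=W[150:270,115:225]
print(np.nanmax(w[...,2]))
for r in range(185,262,5): print(r,[int(x*1000) if x==x else -1 for x in W[r,120:222:4,2]])
```

```text
foot 1374 [array([ 568.6, -115.7]), array([124. ,  93.5]), np.float64(67.9)] 0.04064756813794431
dim 1084 [array([ 550.5, -318.5]), array([124.7,  86.6]), np.float64(5.9)] 0.033287896956894665
bar 118 [array([ 538.1, -319.7]), array([13.9, 42. ]), np.float64(34.7)] 0.0749515086019254
disc 256 [array([ 536.8, -313.9]), array([81.6, 75.2]), np.float64(2.7)] 0.04303480429413635
rack 608 [array([622.1, 296.7]), array([108.8, 229.7]), np.float64(51.0)] 0.05039558844201717
0.1348352810498931
185 [0, 0, 4, 0, -1, 2, 4, 36, 34, 22, 2, 1, 9, 11, 10, 10, 49, 51, 46, 68, 88, 109, 8, 2, -1, 0]
190 [1, 0, -3, 0, 3, 2, 0, 1, 0, 1, 0, 9, 9, 5, 9, 49, 53, 49, 71, 94, 114, 131, 10, 8, 0, -1]
195 [2, 0, 1, 0, 2, 2, 0, 2, 1, 0, 7, 8, 9, 21, 53, 50, 50, 72, 90, 111, 128, 10, 7, 0, 1, 0]
200 [0, 1, 0, -5, 1, 0, 1, 0, 1, 9, 10, 9, 26, 54, 52, 53, 72, 91, 111, 131, 7, 11, 4, 0, 2, 1]
205 [1, 1, 3, 2, 2, 1, 3, -3, 7, 7, 9, 27, 53, 49, 53, 75, 95, 116, 130, 8, 10, 2, 1, 0, 0, 0]
210 [-1, 0, -2, 2, 1, 3, 0, 10, 8, 10, 33, 53, 44, 46, 75, 97, 117, 132, 7, 7, -1, 2, 2, 1, 0, -2]
215 [0, 2, 0, 0, -2, 0, 7, 7, 9,
[... 206 characters left out ...]
 106, 7, 8, 1, 0, 0, 5, -1, 0, 1, 0, 0, 3]
230 [2, 2, 9, 8, 7, 11, 39, 52, 47, 65, 82, 103, 124, 8, 6, -1, 1, 0, 0, 6, 0, 3, -2, 0, 1, 1]
235 [0, 7, 8, 10, 11, 39, 51, 50, 60, 86, 104, 125, 127, 9, 1, 1, 1, 2, 1, 1, 0, 1, 5, 0, -1, 0]
240 [0, 0, 1, 8, 47, 48, 46, 69, 87, 107, 125, 130, 7, 1, -2, 0, 0, 1, 3, -1, -3, 0, 0, 0, 4, -1]
245 [-1, 3, 0, 1, 51, 29, 65, 87, 109, 126, 127, 7, 2, -1, -2, 3, 0, -2, 0, -4, -1, 1, 0, -1, 1, 2]
250 [3, 0, 0, -1, 1, 46, 91, 110, 125, 8, 8, 1, 1, 4, 2, 1, 2, -1, 1, 2, 0, 0, 0, -4, 3, 1]
255 [0, 5, 2, -1, 2, 3, 0, 11, 13, 8, 0, -2, 2, 0, 2, -1, 3, 2, -1, 0, 0, 0, 1, -1, 2, 0]
260 [2, 0, -1, 2, -1, 0, 1, 0, 1, 3, 2, 0, 0, 0, 1, 2, 1, -1, 1, 2, 2, 6, 1, 1, 0, 2]
```

View pics/a.png

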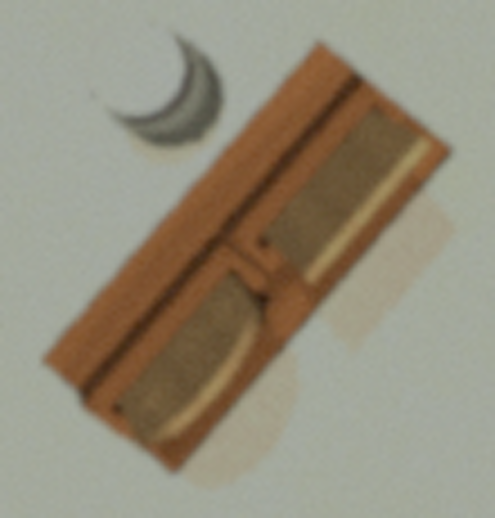

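View pics/b.png

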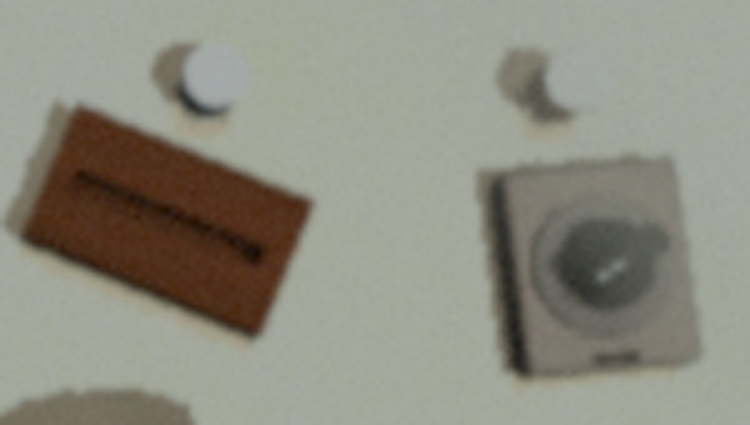

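```bash
cat >> h.py <<'E'
def onz(d,px,z):
    K,R,t=d["K"],d["R"],d["t"]; px=np.atleast_2d(np.array(px,float))
    r=np.c_[(px[:,0]-K[0,2])/K[0,0],(px[:,1]-K[1,2])/K[1,1],np.ones(len(px))]@R
    C=-R.T@t; s=(z-C[2])/r[:,2]; return C+r*s[:,None]
def platefit(w):
    m=w.mean(0)
    for _ in range(6):
        m=w.mean(0); n=np.linalg.svd(w-m,full_matrices=False)[2][2]; e=(w-m)@n; w=w[abs(e)<max(.002,2*e.std())]
    return m,n*np.sign(n[2]),w,e.std()
E
python3 - <<'E'
from h import *
d=np.load("top0.npz");W=d["W"]
deg=lambda v:np.degrees(np.arctan2(v[1],v[0]))
rc=lambda p,o,s:[(o[0]+a/s,o[1]+b/s) for a,b in p]
f=onz(d,rc([(78,105),(312,203),(258,335),(24,238)],(290,185),5),.04)
print("foot",f.mean(0),np.linalg.norm(f-np.roll(f,1,0),axis=1),deg(f[0]-f[1]),deg(f[3]-f[2]),deg(f[0]-f[3]),deg(f[1]-f[2]))
s=onz(d,rc([(78,178),(260,255)],(290,185),5),.04);print("slot",s.mean(0),np.linalg.norm(s[0]-s[1]),deg(s[0]-s[1]))
b=onz(d,rc([(505,180),(672,160),(699,358),(524,374)],(290,185),5),.032);print("box",b.mean(0),np.linalg.norm(b-np.roll(b,1,0),axis=1),deg(b[1]-b[2]),deg(b[0]-b[1]))
p=onz(d,rc([(600,275),(624,262)],(290,185),5),.075);print("pointer",p)
r=onz(d,rc([(320,42),(452,150),(175,472),(44,360)],(115,155),4.5),.05);print("rack",r,r.mean(0),np.linalg.norm(r-np.roll(r,1,0),axis=1),deg(r[0]-r[3]))
for nm in("top","scene"):
    d2=np.load(nm+"0.npz");V=d2["W"].reshape(-1,3);V=V[np.isfinite(V[:,2])]
    # bar
    k=(V[:,2]>.066)&(V[:,2]<.08)&(np.hypot(V[:,0]-.538,V[:,1]+.32)<.035)
    q=V[k];rr=cv2.minAreaRect((q[:,:2]*1000).astype(np.float32));print(nm,"bar",k.sum(),rr,q.mean(0))
    # plates
    k=(V[:,2]>.058)&(V[:,0]>.45)&(V[:,0]<.75)&(V[:,1]>.15)&(V[:,1]<.45)
    q=V[k]; 
    ax=f=None
    yd=np.array([0,0,0.]); a=np.radians(deg(r[0]-r[3])); yd=np.array([np.cos(a),np.sin(a)])
    s_=(q[:,:2]-r.mean(0)[:2])@yd
    for lab,kk in(("pos",(s_>.012)&(s_<.11)),("neg",(s_<-.012)&(s_>-.11))):
        if kk.sum()<30: continue
        w=q[kk];m,n,wi,e=platefit(w)
        h=np.cross([0,0,1],n);h/=np.linalg.norm(h);up=np.cross(n,h);up*=np.sign(up[2])
        c=(wi-m)@h;g=(wi-m)@up
        print(nm,lab,len(wi),"m",m.round(4),"n",n.round(3),"ang n",deg(n),"tilt from vert",np.degrees(np.arcsin(n[2])),"std",e,"h range",np.percentile(c,[1,99]),"h",h.round(3),"zmax",np.percentile(wi[:,2],99),"upmax",np.percentile(g,[50,99]))
        for z0 in(.06,.07,.08,.095): 
            cc=c[abs(wi[:,2]-z0)<.006]; 
            if len(cc)>5: print("   z",z0,cc.min(),cc.max(),(m+h*(cc.min()+cc.max())/2)[:2])
E
```

```text
foot [ 0.55684507 -0.11249033  0.04      ] [0.06991266 0.12150914 0.06882507 0.12024885] 67.50686642553978 68.02038646665673 -21.528306138942714 -22.566294341315874
slot [ 0.55847922 -0.11301595  0.04      ] 0.0942522446202884 67.43904986810783
box [ 0.53729076 -0.3202001   0.032     ] [0.09349106 0.08123701 0.09568133 0.0835841 ] 5.471007251366101 97.55958682877008
pointer [[ 0.52947004 -0.30751621  0.075     ]
 [ 0.53560442 -0.31868638  0.075     ]]
rack [[0.71082458 0.22358315 0.05      ]
 [0.65157113 0.14943719 0.05      ]
 [0.4770916  0.28956035 0.05      ]
 [0.53539691 0.36303685 0.05      ]] [0.59372106 0.25640439 0.05      ] [0.2241031  0.09491362 0.22378027 0.09379928] -38.48243884664938
top bar 116 ((538.10986328125, -319.7128601074219), (13.946246147155762, 42.04280090332031), 34.679691314697266) [ 0.53802017 -0.31892372  0.07510848]
top pos 666 m [0.6537 0.2577 0.0928] n [0.209 0.236 0.949] ang n 48.53444479950345 tilt from vert 71.64257945426583 std 0.006504799656877914 h range [-0.05710607  0.03550573] h [-0.749  0.662  0.   ] zmax 0.13323827282902848 upmax [-0.05527829
[... 1380 characters left out ...]
232915929235059 0.0011277013643860834 [0.64868358 0.20030699]
   z 0.095 -0.06823733920556009 0.00211170066897343 [0.64896652 0.19786122]
scene neg 776 m [0.5311 0.27   0.0915] n [0.526 0.654 0.544] ang n 51.18624504818742 tilt from vert 32.95096425234573 std 0.0009312053188294234 h range [-0.04288175  0.04610845] h [-0.779  0.627  0.   ] zmax 0.12788085066274424 upmax [-0.00055115  0.04316388]
   z 0.06 -0.04430830831656649 0.04715093134620825 [0.52999653 0.27084825]
   z 0.07 -0.04430830831656649 0.04925525019988748 [0.5291767  0.27150773]
   z 0.08 -0.04286760248970991 0.048388560827184283 [0.52895306 0.27168763]
   z 0.095 -0.044403646562199466 0.04850113814267423 [0.52950764 0.27124152]
```

```bash
cat >> h.py <<'E'
from scipy.spatial.transform import Rotation as Ro
def down(a): return Ro.from_euler('z',a,degrees=True)*Ro.from_euler('x',180,degrees=True)
def rel(p,R):
    s=status.state(); R0=Ro.from_quat(s["tool_rot"])
    return (np.array(p)-s["tool_pos"]).round(4),np.degrees((R*R0.inv()).as_rotvec()).round(2)
def rackR(lean=33.1,az=51.15):
    a,l=np.radians([az,lean]); up=np.array([-np.sin(l)*np.cos(a),-np.sin(l)*np.sin(a),np.cos(l)])
    y=np.array([np.cos(l)*np.cos(a),np.cos(l)*np.sin(a),np.sin(l)]); z=-up
    return Ro.from_matrix(np.stack([np.cross(y,z),y,z],1)),up
E
python3 - <<'E'
from h import *
R,up=rackR(); print(R.as_matrix().round(3).tolist(),up)
G=np.array([.524,.2645,.102]); T=G-.019*up; print("T",T,"P0",T+.1*up)
print(rel(T+.1*up,R), rel([.52,-.16,.3],R)[0])
d=np.load("top0.npz");W=d["W"]
for nm in("top","scene"):
    V=np.load(nm+"0.npz")["W"].reshape(-1,3);V=V[np.isfinite(V[:,2])]
    k=(abs(V[:,2]-.04)<.0045)&(np.hypot(V[:,0]-.557,V[:,1]+.1125)<.085)
    q=V[k,:2]; m=np.zeros((400,400),np.uint8); ij=((q-[.457,-.2125])*1000*2).astype(int); m[ij[:,0].clip(0,399),ij[:,1].clip(0,399)]=255
    m=cv2.morphologyEx(m,cv2.MORPH_CLOSE,np.ones((11,11))); m=cv2.morphologyEx(m,cv2.MORPH_OPEN,np.ones((31,31)))
    r=cv2.minAreaRect(np.argwhere(m>0).astype(np.float32)); print(nm,np.array(r[0])/2000+[.457,-.2125],np.array(r[1])/2,r[2])
E
```

```text
[[-0.779, 0.525, 0.343], [0.627, 0.652, 0.425], [-0.0, 0.546, -0.838]] [-0.34256084 -0.42529921  0.83771872]
T [0.53050866 0.27258069 0.08608334] P0 [0.49625257 0.23005076 0.16985522]
(array([ 0.2969,  0.8217, -0.0606]), array([ -7.1 , -39.66, 118.47])) [0.3206 0.4317 0.0696]
top [ 0.55764247 -0.11143865] [123.53738403  70.78598785] 67.77037811279297
scene [ 0.55806436 -0.1125578 ] [123.916008   71.7866745] 68.62937927246094
```

>>> servo_tool([
  [0.0267,0.036,0.0058,-0.296,-1.6525,4.936,1],
  [0.0267,0.036,0.0058,-0.296,-1.6525,4.936,1],
  [0.0267,0.036,0.0058,-0.296,-1.6525,4.936,1],
  [0.0267,0.036,0.0058,-0.296,-1.6525,4.936,1],
  [0.0267,0.036,0.0058,-0.296,-1.6525,4.936,1],
  [0.0267,0.036,0.0058,-0.296,-1.6525,4.936,1],
  [0.0267,0.036,0.0058,-0.296,-1.6525,4.936,1],
  [0.0267,0.036,0.0058,-0.296,-1.6525,4.936,1],
])

```text
time: 0.9
tool_pos: [0.4137, -0.3024, 0.2777]
tool_rot: [0.867, 0.485, 0.109, 0.038]
force: [0.4, -0.5, 0.5]
grip_width: 0.0854
grasp_force: 0.0
```

>>> servo_tool([
  [0.0267,0.036,0.0058,-0.296,-1.6525,4.936,1],
  [0.0267,0.036,0.0058,-0.296,-1.6525,4.936,1],
  [0.0267,0.036,0.0058,-0.296,-1.6525,4.936,1],
  [0.0267,0.036,0.0058,-0.296,-1.6525,4.936,1],
  [-0.002,0.0325,-0.0108,-0.296,-1.6525,4.936,1],
  [-0.002,0.0325,-0.0108,-0.296,-1.6525,4.936,1],
  [-0.002,0.0325,-0.0108,-0.296,-1.6525,4.936,1],
  [-0.002,0.0325,-0.0108,-0.296,-1.6525,4.936,1],
])

```text
time: 1.7
tool_pos: [0.5113, -0.0288, 0.2572]
tool_rot: [0.633, 0.743, 0.202, 0.071]
force: [-0.1, -0.1, 0.3]
grip_width: 0.0852
grasp_force: 0.0
```

>>> servo_tool([
  [-0.002,0.0325,-0.0108,-0.296,-1.6525,4.936,1],
  [-0.002,0.0325,-0.0108,-0.296,-1.6525,4.936,1],
  [-0.002,0.0325,-0.0108,-0.296,-1.6525,4.936,1],
  [-0.002,0.0325,-0.0108,-0.296,-1.6525,4.936,1],
  [-0.002,0.0325,-0.0108,-0.296,-1.6525,4.936,1],
  [-0.002,0.0325,-0.0108,-0.296,-1.6525,4.936,1],
  [-0.002,0.0325,-0.0108,-0.296,-1.6525,4.936,1],
  [-0.002,0.0325,-0.0108,-0.296,-1.6525,4.936,1],
])

```text
time: 2.5
tool_pos: [0.4955, 0.2309, 0.1707]
tool_rot: [0.317, 0.904, 0.269, 0.095]
force: [-0.4, 0.6, 0.1]
grip_width: 0.0856
grasp_force: 0.0
```

Run:
```python
from h import *
R,up=rackR(); T=np.array([.524,.2645,.102])-.019*up
s=status.state();print(s["time"],s["tool_pos"],s["joints"].round(2)); print(rel(T+.1*up,R),rel(T,R))
```

```text
2.5 [0.49549307 0.23088732 0.1706631 ] [-0.02  0.45  2.07  1.11  0.5  -1.88]
(array([ 0.0008, -0.0008, -0.0008]), array([-0.05,  0.12, -0.17])) (array([ 0.035 ,  0.0417, -0.0846]), array([-0.05,  0.12, -0.17]))
```

>>> servo_tool([
  [0.005,0.006,-0.0121,0,0,0,1],
  [0.005,0.006,-0.0121,0,0,0,1],
  [0.005,0.006,-0.0121,0,0,0,1],
  [0.005,0.006,-0.0121,0,0,0,1],
  [0.005,0.006,-0.0121,0,0,0,1],
  [0.005,0.006,-0.0121,0,0,0,1],
  [0.005,0.0057,-0.012,0,0,0,1],
  [0,0,0,0,0,0,1],
])

```text
time: 3.3
tool_pos: [0.5307, 0.2717, 0.0852]
tool_rot: [0.319, 0.904, 0.269, 0.094]
force: [0.7, 0.1, -0.3]
grip_width: 0.0856
grasp_force: 0.0
```

>>> servo_tool([
  [0,0,0,0,0,0,0.5],
  [0,0,0,0,0,0,0.3],
  [0,0,0,0,0,0,0.2],
  [0,0,0,0,0,0,0.1],
  [0,0,0,0,0,0,0],
  [0,0,0,0,0,0,0],
  [0,0,0,0,0,0,0],
  [0,0,0,0,0,0,0],
], squeeze=40)

```text
time: 4.1
tool_pos: [0.5307, 0.271, 0.0868]
tool_rot: [0.319, 0.904, 0.269, 0.095]
force: [-3.0, -3.7, 3.7]
grip_width: 0.0057
grasp_force: 42.8
```

>>> servo_tool([
  [-0.0015,-0.0019,0.004,0,0,0,0],
  [-0.0025,-0.0031,0.0066,0,0,0,0],
  [-0.0025,-0.0031,0.0066,0,0,0,0],
  [-0.0025,-0.0031,0.0066,0,0,0,0],
  [-0.0025,-0.0031,0.0066,0,0,0,0],
  [-0.0025,-0.0031,0.0066,0,0,0,0],
  [-0.0025,-0.0031,0.0066,0,0,0,0],
  [-0.0025,-0.0031,0.0066,0,0,0,0],
])

```text
time: 4.9
tool_pos: [0.5118, 0.2476, 0.1377]
tool_rot: [0.319, 0.904, 0.27, 0.095]
force: [-0.9, 0.6, -0.6]
grip_width: 0.0059
grasp_force: 42.0
```

>>> servo_tool([
  [-0.005,-0.007,0.014,0,0,0,0],
  [-0.005,-0.007,0.014,0,0,0,0],
  [-0.005,-0.007,0.014,0,0,0,0],
  [-0.005,-0.007,0.014,0,0,0,0],
  [-0.005,-0.007,0.014,0,0,0,0],
  [-0.005,-0.007,0.014,0,0,0,0],
  [0,0,0,0,0,0,0],
  [0,0,0,0,0,0,0],
])

```text
time: 5.7
tool_pos: [0.4819, 0.2056, 0.2212]
tool_rot: [0.319, 0.904, 0.27, 0.096]
force: [-0.2, -0.0, -1.0]
grip_width: 0.0054
grasp_force: 42.0
```

Run:
```python
from h import *
s=status.state();print(s["time"],s["tool_pos"],s["joints"].round(2),s["grip_width"],s["grasp_force"],s["force"])
print(rel([.5578,-.1122,.22],down(67.9)))
for n in ("scene","top"):
    c=cam(n); cv2.imwrite(f"pics/{n}1.png",c["img"]); np.savez(f"{n}1.npz",W=cloud(c))
```

```text
5.7 [0.48193868 0.20564419 0.2212158 ] [-0.08  0.32  2.06  0.91  0.61 -1.7 ] 0.005383484358139531 41.977479457855225 [-0.21470291 -0.04544302 -1.0174688 ]
(array([ 0.0759, -0.3178, -0.0012]), array([ -8.84,  34.43, -71.04]))
```

View pics/scene1.png

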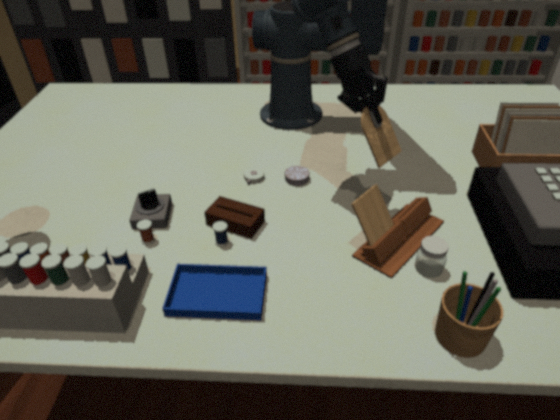

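>>> servo_tool([
  [0.0047,-0.0199,-0.0019,-0.5525,2.152,-4.44,0],
  [0.0047,-0.0199,-0.0019,-0.5525,2.152,-4.44,0],
  [0.0047,-0.0199,-0.0019,-0.5525,2.152,-4.44,0],
  [0.0047,-0.0199,-0.0019,-0.5525,2.152,-4.44,0],
  [0.0047,-0.0199,-0.0019,-0.5525,2.152,-4.44,0],
  [0.0047,-0.0199,-0.0019,-0.5525,2.152,-4.44,0],
  [0.0047,-0.0199,-0.0019,-0.5525,2.152,-4.44,0],
  [0.0047,-0.0199,-0.0019,-0.5525,2.152,-4.44,0],
])

```text
time: 6.6
tool_pos: [0.5192, 0.0464, 0.2046]
tool_rot: [0.612, 0.777, 0.142, 0.049]
force: [0.1, 0.1, -0.3]
grip_width: 0.0057
grasp_force: 41.9
```

>>> servo_tool([
  [0.0047,-0.0199,-0.0019,-0.5525,2.152,-4.44,0],
  [0.0047,-0.0199,-0.0019,-0.5525,2.152,-4.44,0],
  [0.0047,-0.0199,-0.0019,-0.5525,2.152,-4.44,0],
  [0.0047,-0.0199,-0.0019,-0.5525,2.152,-4.44,0],
  [0.0047,-0.0199,-0.0019,-0.5525,2.152,-4.44,0],
  [0.0047,-0.0199,-0.0019,-0.5525,2.152,-4.44,0],
  [0.0047,-0.0199,-0.0019,-0.5525,2.152,-4.44,0],
  [0.0047,-0.0199,-0.0019,-0.5525,2.152,-4.44,0],
])

```text
time: 7.4
tool_pos: [0.557, -0.1126, 0.1891]
tool_rot: [0.83, 0.557, -0.001, -0.002]
force: [0.1, -0.0, -0.7]
grip_width: 0.0056
grasp_force: 41.9
```

>>> servo_tool([
  [0,0,0,0,0,0,0],
  [0,0,0,0,0,0,0],
  [0,0,0,0,0,0,0],
  [0,0,0,0,0,0,0],
  [0,0,0,0,0,0,0],
  [0,0,0,0,0,0,0],
  [0,0,0,0,0,0,0],
  [0,0,0,0,0,0,0],
])

```text
time: 8.2
tool_pos: [0.5571, -0.1125, 0.1906]
tool_rot: [0.829, 0.559, 0.0, -0.0]
force: [0.5, 0.1, -0.8]
grip_width: 0.0058
grasp_force: 41.9
```

```bash
cat > chk.py <<'E'
from h import *
import sys
s=status.state();print(s["time"],s["tool_pos"],s["joints"].round(2),s["force"].round(1),s["ft_torque"].round(2))
print(rel([.5578,-.1122,s["tool_pos"][2]],down(67.9)))
c=cam("scene"); cv2.imwrite("pics/p%s.png"%sys.argv[1],cv2.resize(c["img"][90:270,140:320],None,fx=3.3,fy=3.3,interpolation=2))
W=cloud(c);V=W.reshape(-1,3);T=s["tool_pos"]
lo=float(sys.argv[2]);hi=float(sys.argv[3])
k=(V[:,2]>lo)&(V[:,2]<hi)&(np.hypot(V[:,0]-T[0],V[:,1]-T[1])<.055)
m,n,wi,e=platefit(V[k]); n*=np.sign(n[0]); h=np.array([-n[1],n[0],0]);h/=np.linalg.norm(h)
mid=m-.003*n; print("n",n.round(3),"az",np.degrees(np.arctan2(n[1],n[0])),"lean",np.degrees(np.arcsin(n[2])),"std",e,len(wi))
for z in np.arange(lo,hi,.01):
    q=wi[abs(wi[:,2]-z)<.006]
    if len(q)>8:
        a=(q-mid)@h; ctr=mid+h*(a.min()+a.max())/2; ctr=ctr-(n[:3]*[1,1,0])*0; print(round(z,3),len(q),a.min().round(4),a.max().round(4),(ctr[:2]-(z-mid[2])*n[2]*n[:2]).round(4))
print("zmin",np.nanmin(wi[:,2]))
E
python3 chk.py 1 .06 .19
```

```text
8.2 [ 0.55706337 -0.11249602  0.19064415] [-0.4   0.5   1.62  0.    1.02 -0.01] [ 0.5  0.1 -0.8] [ 0.   -0.03 -0.07]
(array([0.0007, 0.0003, 0.    ]), array([-0.06,  0.01, -0.01]))
n [ 0.926 -0.377 -0.001] az -22.16224202654829 lean -0.061001945788443195 std 0.0009729987255576863 934
0.11 59 -0.0473 0.0438 [ 0.5558 -0.1113]
0.12 140 -0.0473 0.0444 [ 0.556  -0.1111]
0.13 140 -0.045 0.0433 [ 0.5562 -0.1105]
0.14 145 -0.0462 0.0444 [ 0.5562 -0.1105]
0.15 145 -0.047 0.0446 [ 0.5561 -0.1108]
0.16 142 -0.0461 0.0437 [ 0.5561 -0.1109]
0.17 147 -0.048 0.0441 [ 0.5558 -0.1116]
0.18 148 -0.0465 0.044 [ 0.5561 -0.1109]
zmin 0.11001136847166008
```

Run:
```python
from h import *
a=np.radians(-22.1);ex=np.array([np.cos(a),np.sin(a)]);ey=np.array([-ex[1],ex[0]]);c0=np.array([.5578,-.1122])
for n in("top","scene"):
    d=np.load(n+"0.npz");g=cv2.cvtColor(d["img"],cv2.COLOR_BGR2GRAY).astype(np.float32)
    xs=np.arange(-.045,.0451,.001); ys=np.arange(-.035,.0351,.001)
    P=c0+xs[:,None,None]*ex+ys[None,:,None]*ey; P=np.dstack([P,np.full(P.shape[:2],.04)])
    q=(P@d["R"].T+d["t"])@d["K"].T; q=(q[...,:2]/q[...,2:]).astype(np.float32)
    pr=cv2.remap(g,q[...,0],q[...,1],cv2.INTER_CUBIC).mean(1); print(n,[(int(round(x*1000)),int(p)) for x,p in zip(xs,pr)])
```

```text
top [(-45, 162), (-44, 160), (-43, 158), (-42, 156), (-41, 151), (-40, 142), (-39, 128), (-38, 109), (-37, 87), (-36, 66), (-35, 50), (-34, 42), (-33, 42), (-32, 46), (-31, 49), (-30, 50), (-29, 51), (-28, 51), (-27, 52), (-26, 53), (-25, 53), (-24, 53), (-23, 54), (-22, 55), (-21, 55), (-20, 55), (-19, 55), (-18, 54), (-17, 54), (-16, 54), (-15, 54), (-14, 54), (-13, 54), (-12, 55), (-11, 55), (-10, 55), (-9, 54), (-8, 53), (-7, 52), (-6, 50), (-5, 49), (-4, 48), (-3, 47), (-2, 45), (-1, 42), (0, 38), (1, 34), (2, 31), (3, 29), (4, 30), (5, 35), (6, 41), (7, 46), (8, 51), (9, 53), (10, 55), (11, 56), (12, 56), (13, 55), (14, 55), (15, 55), (16, 56), (17, 56), (18, 56), (19, 56), (20, 55), (21, 55), (22, 54), (23, 54), (24, 55), (25, 55), (26, 56), (27, 56), (28, 56), (29, 55), (30, 54), (31, 55), (32, 59), (33, 70), (34, 86), (35, 106), (36, 125), (37, 141), (38, 152), (39, 159), (40, 162), (41, 164), (42, 164), (43, 164), (44, 163), (45, 163)]
scene [(-45, 117), (-44, 119), (-43, 121), (-42, 121), (-41, 121), (-40, 120), (-39, 118), (-38, 113), (-37, 107), (-36, 99), (-35, 90), (-34, 81), (-33, 73), (-32, 65), (-31, 58), (-30, 53), (-29, 49), (-28, 47), (-27, 45), (-26, 45), (-25, 45), (-24, 45), (-23, 45), (-22, 45), (-21, 45), (-20, 45), (-19, 45), (-18, 45), (-17, 45), (-16, 45), (-15, 45), (-14, 45), (-13, 45), (-12, 45), (-11, 44), (-10, 43), (-9, 42), (-8, 40), (-7, 38), (-6, 36), (-5, 33), (-4, 31), (-3, 28), (-2, 25), (-1, 23), (0, 22), (1, 22), (2, 24), (3, 26), (4, 28), (5, 32), (6, 35), (7, 38), (8, 41), (9, 43), (10, 45), (11, 46), (12, 47), (13, 47), (14, 47), (15, 46), (16, 45), (17, 45), (18, 45), (19, 45), (20, 45), (21, 46), (22, 46), (23, 46), (24, 46), (25, 46), (26, 46), (27, 46), (28, 45), (29, 44), (30, 42), (31, 40), (32, 38), (33, 36), (34, 32), (35, 29), (36, 25), (37, 22), (38, 20), (39, 19), (40, 21), (41, 24), (42, 28), (43, 32), (44, 37), (45, 43)]
```

View pics/p1.png

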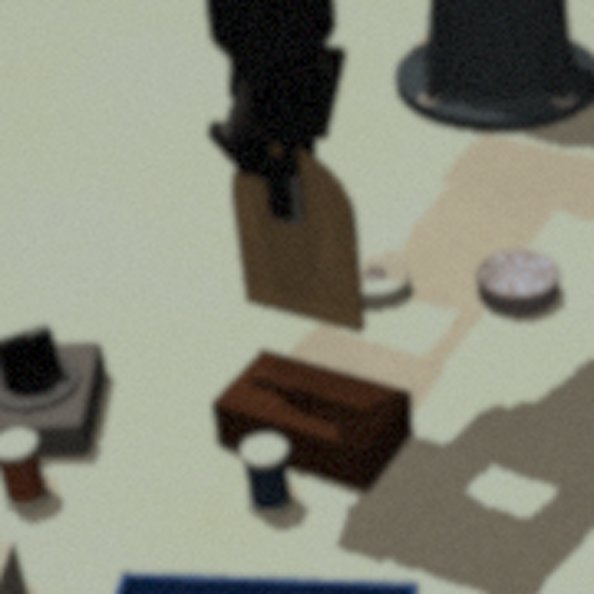

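>>> servo_tool([
  [0.0011,-0.0012,-0.009,0,0,0,0],
  [0,0,-0.009,0,0,0,0],
  [0,0,-0.009,0,0,0,0],
  [0,0,-0.009,0,0,0,0],
  [0,0,-0.009,0,0,0,0],
  [0,0,-0.009,0,0,0,0],
  [0,0,-0.009,0,0,0,0],
  [0,0,0,0,0,0,0],
])

```text
time: 9.05
tool_pos: [0.5572, -0.1134, 0.126]
tool_rot: [0.83, 0.558, -0.001, -0.002]
force: [-0.4, 0.5, -0.6]
grip_width: 0.0056
grasp_force: 41.9
```

>>> servo_tool([
  [0,0,-0.002,0,0,0,0],
  [0,0,-0.002,0,0,0,0],
  [0,0,-0.002,0,0,0,0],
  [0,0,-0.002,0,0,0,0],
  [0,0,-0.002,0,0,0,0],
  [0,0,-0.002,0,0,0,0],
  [0,0,-0.002,0,0,0,0],
  [0,0,0,0,0,0,0],
])

```text
time: 9.85
tool_pos: [0.558, -0.1137, 0.1132]
tool_rot: [0.83, 0.558, 0.0, -0.001]
force: [-0.6, -0.9, 0.1]
grip_width: 0.0059
grasp_force: 41.9
```

```bash
python3 chk.py 2 .055 .12
```

```text
9.85 [ 0.55797384 -0.11371689  0.11320021] [-0.4   0.62  1.68  0.    0.85 -0.01] [-0.6 -0.9  0.1] [ 0.   -0.01 -0.05]
(array([-0.0002,  0.0015,  0.    ]), array([-0.07, -0.03,  0.  ]))
n [ 0.927 -0.375 -0.003] az -22.053945759886 lean -0.14372641932582253 std 0.0009612589364477337 640
0.055 59 -0.0462 0.0444 [ 0.5571 -0.1119]
0.065 116 -0.0455 0.0449 [ 0.5573 -0.1113]
0.075 129 -0.0452 0.0432 [ 0.5571 -0.112 ]
0.085 131 -0.046 0.0441 [ 0.5571 -0.1119]
0.095 127 -0.046 0.044 [ 0.5571 -0.112 ]
0.105 110 -0.046 0.0427 [ 0.5569 -0.1126]
0.115 84 -0.0472 0.0438 [ 0.5569 -0.1127]
zmin 0.05502819615254112
```

View pics/p2.png

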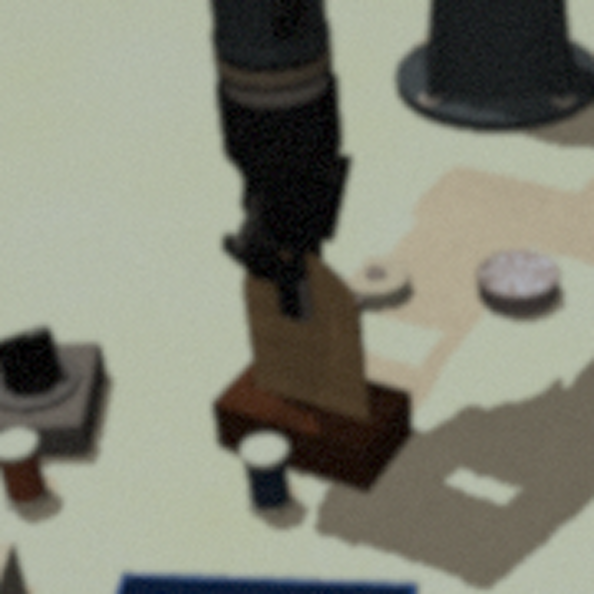

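>>> servo_tool([
  [0,0,-0.0015,0,0,0,0],
  [0,0,-0.0015,0,0,0,0],
  [0,0,-0.0015,0,0,0,0],
  [0,0,-0.0015,0,0,0,0],
  [0,0,-0.0015,0,0,0,0],
  [0,0,-0.0015,0,0,0,0],
  [0,0,0,0,0,0,0],
  [0,0,0,0,0,0,0],
])

```text
time: 10.7
tool_pos: [0.5582, -0.1138, 0.1045]
tool_rot: [0.83, 0.558, 0.0, -0.0]
force: [0.5, 0.2, -0.4]
grip_width: 0.0056
grasp_force: 41.9
```

>>> servo_tool([
  [0,0,-0.0015,0,0,0,0],
  [0,0,-0.0015,0,0,0,0],
  [0,0,-0.0015,0,0,0,0],
  [0,0,-0.0015,0,0,0,0],
  [0,0,-0.0015,0,0,0,0],
  [0,0,-0.0015,0,0,0,0],
  [0,0,0,0,0,0,0],
  [0,0,0,0,0,0,0],
])

```text
time: 11.5
tool_pos: [0.5581, -0.1138, 0.0954]
tool_rot: [0.83, 0.558, 0.0, -0.0]
force: [0.8, 0.3, -1.1]
grip_width: 0.0054
grasp_force: 41.9
```

>>> servo_tool([
  [0,0,-0.001,0,0,0,0],
  [0,0,-0.001,0,0,0,0],
  [0,0,-0.001,0,0,0,0],
  [0,0,-0.001,0,0,0,0],
  [0,0,0,0,0,0,0],
  [0,0,0,0,0,0,0],
  [0,0,0,0,0,0,0],
  [0,0,0,0,0,0,0],
])

```text
time: 12.3
tool_pos: [0.5582, -0.1138, 0.0916]
tool_rot: [0.83, 0.558, 0.0, -0.0]
force: [0.3, 0.9, -0.8]
grip_width: 0.0054
grasp_force: 41.9
```

>>> servo_tool([
  [0,0,-0.001,0,0,0,0],
  [0,0,-0.001,0,0,0,0],
  [0,0,0,0,0,0,0],
  [0,0,0,0,0,0,0],
  [0,0,0,0,0,0,0],
  [0,0,0,0,0,0,0],
  [0,0,0,0,0,0,0],
  [0,0,0,0,0,0,0],
])

```text
time: 13.1
tool_pos: [0.5586, -0.1137, 0.091]
tool_rot: [0.83, 0.559, 0.001, 0.0]
force: [-1.8, 1.5, 8.6]
grip_width: 0.005
grasp_force: 43.4
```

```bash
python3 chk.py 3 .055 .1 | tail -4;python3 - <<'E'
from h import *
for n in("top","scene"):
    V=cloud(cam(n)).reshape(-1,3);k=(np.hypot(V[:,0]-.558,V[:,1]+.1135)<.06)
    ey=np.array([.376,.927]);s=(V[:,:2]-[.558,-.1135])@ey; nn=(V[:,:2]-[.558,-.1135])@[.927,-.376]
    for lo,hi in((.018,.026),(.026,.034),(-.026,-.018),(-.034,-.026)):
        q=V[k&(s>lo)&(s<hi)&(abs(nn)<.008),2]; print(n,lo,len(q),np.percentile(q,98) if len(q) else 0)
E
```

```text
0.075 116 -0.0472 0.0434 [ 0.5574 -0.1123]
0.085 97 -0.0468 0.0436 [ 0.5576 -0.112 ]
0.095 85 -0.046 0.043 [ 0.5577 -0.112 ]
zmin 0.055200991707341066
top 0.018 55 0.4281965351851074
top 0.026 56 0.42773368369866704
top -0.026 55 0.42817683828756137
top -0.034 56 0.42770282725742975
scene 0.018 140 0.4248404346062957
scene 0.026 254 0.42461018207242274
scene -0.026 91 0.4246478305064862
scene -0.034 97 0.4249165431765608
```

>>> servo_tool([
  [0,0,0,0,0,0,0.3],
  [0,0,0,0,0,0,0.5],
  [0,0,0,0,0,0,0.8],
  [0,0,0,0,0,0,0.8],
  [0,0,0,0,0,0,0.8],
  [0,0,0,0,0,0,0.8],
  [0,0,0,0,0,0,0.8],
  [0,0,0,0,0,0,0.8],
])

```text
time: 14.05
tool_pos: [0.5582, -0.1138, 0.0895]
tool_rot: [0.83, 0.558, 0.0, -0.0]
force: [-0.8, 0.5, -0.6]
grip_width: 0.0684
grasp_force: 0.0
```

>>> servo_tool([
  [0,0,0.015,0,0,0,0.8],
  [0,0,0.015,0,0,0,0.8],
  [0,0,0.02,0,0,0,0.8],
  [0,0,0.02,0,0,0,0.8],
  [0,0,0.02,0,0,0,0.8],
  [0,0,0.02,0,0,0,0.8],
  [0,0,0.01,0,0,0,0.8],
  [0,0,0,0,0,0,0.8],
])

```text
time: 14.85
tool_pos: [0.559, -0.1141, 0.2109]
tool_rot: [0.83, 0.558, 0.001, 0.001]
force: [-0.1, 0.0, -0.1]
grip_width: 0.0684
grasp_force: 0.0
```

```bash
python3 chk.py 4 .05 .16;python3 - <<'E'
from h import *
print(rel([.5382,-.3198,.15],down(-54.5)))
V=cloud(cam("top")).reshape(-1,3)
k=(np.hypot(V[:,0]-.558,V[:,1]+.1135)<.055)&(V[:,2]>.05)&(V[:,2]<.19)
print(np.percentile(V[k,2],[90,97,99.5]))
E
```

```text
14.85 [ 0.55903559 -0.11411018  0.21094953] [-0.4   0.48  1.6   0.    1.07 -0.01] [-0.1  0.  -0.1] [0.04 0.   0.01]
(array([-0.0012,  0.0019,  0.    ]), array([ 0.02,  0.18, -0.  ]))
n [ 0.926 -0.378  0.007] az -22.209653032766965 lean 0.4006050116017598 std 0.0009564225483090247 861
0.05 55 -0.0431 0.044 [ 0.5577 -0.111 ]
0.06 112 -0.0467 0.0431 [ 0.5568 -0.113 ]
0.07 117 -0.0449 0.0439 [ 0.5572 -0.1118]
0.08 124 -0.0469 0.0444 [ 0.5569 -0.1125]
0.09 122 -0.0459 0.0448 [ 0.5571 -0.1118]
0.1 120 -0.0432 0.0448 [ 0.5575 -0.1106]
0.11 128 -0.0439 0.0437 [ 0.5571 -0.1113]
0.12 115 -0.0396 0.0402 [ 0.5572 -0.111 ]
0.13 96 -0.0349 0.032 [ 0.5565 -0.1126]
0.14 42 -0.0222 0.0244 [ 0.5574 -0.1102]
zmin 0.05007068467694915
(array([-0.0201, -0.206 , -0.0597]), array([ 3.000e-02,  7.000e-02, -1.224e+02]))
[0.13619235 0.14029065 0.14225228]
```

View pics/p4.png

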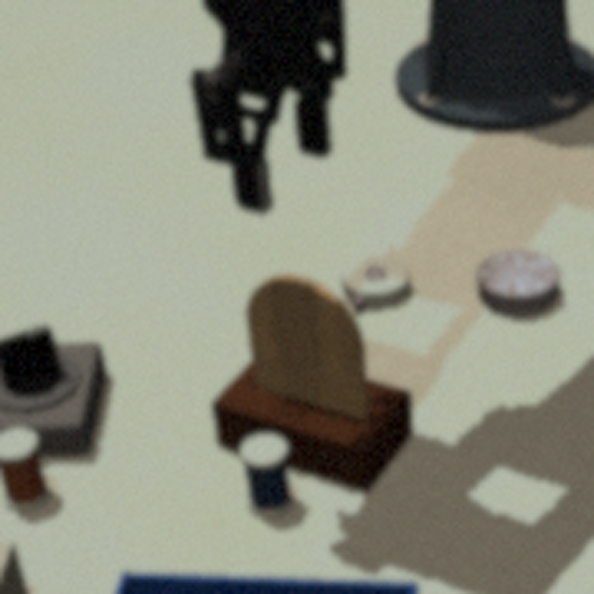

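>>> servo_tool([
  [-0.0025,-0.0258,0,0,0,-7.65,0.6],
  [-0.0025,-0.0258,0,0,0,-7.65,0.6],
  [-0.0025,-0.0258,0,0,0,-7.65,0.6],
  [-0.0025,-0.0258,0,0,0,-7.65,0.6],
  [-0.0025,-0.0258,0,0,0,-7.65,0.6],
  [-0.0025,-0.0258,0,0,0,-7.65,0.6],
  [-0.0025,-0.0258,0,0,0,-7.65,0.6],
  [-0.0025,-0.0258,0,0,0,-7.65,0.6],
])

```text
time: 15.75
tool_pos: [0.5372, -0.3207, 0.2076]
tool_rot: [0.998, 0.056, -0.001, -0.001]
force: [-0.9, -0.7, -0.9]
grip_width: 0.0509
grasp_force: 0.0
```

>>> servo_tool([
  [0,0,-0.01,0,0,-7.65,0.6],
  [0,0,-0.01,0,0,-7.65,0.6],
  [0,0,-0.01,0,0,-7.65,0.6],
  [0,0,-0.01,0,0,-7.65,0.6],
  [0,0,-0.01,0,0,-7.65,0.6],
  [0,0,-0.01,0,0,-7.65,0.6],
  [0,0,-0.01,0,0,-7.65,0.6],
  [0,0,-0.01,0,0,-7.65,0.6],
])

```text
time: 16.55
tool_pos: [0.5373, -0.3195, 0.1273]
tool_rot: [0.888, -0.46, -0.001, -0.0]
force: [-0.6, 0.4, 0.0]
grip_width: 0.0511
grasp_force: 0.0
```

Run:
```python
from h import *
s=status.state();print(s["time"],s["tool_pos"],s["joints"].round(2))
print(rel([.5382,-.3198,.051],down(-54.5)))
```

```text
16.55 [ 0.53727995 -0.31949237  0.12728459] [-0.72  0.66  1.52  0.    0.97  1.81]
(array([ 0.0009, -0.0003, -0.0763]), array([-0.09, -0.09,  0.32]))
```

>>> servo_tool([
  [0.0009,-0.0003,-0.0108,0,0,0,0.6],
  [0,0,-0.0108,0,0,0,0.6],
  [0,0,-0.0108,0,0,0,0.6],
  [0,0,-0.0108,0,0,0,0.6],
  [0,0,-0.0108,0,0,0,0.6],
  [0,0,-0.0108,0,0,0,0.6],
  [0,0,-0.0108,0,0,0,0.6],
  [0,0,0,0,0,0,0.6],
])

```text
time: 17.35
tool_pos: [0.5381, -0.3197, 0.052]
tool_rot: [0.889, -0.458, -0.001, -0.0]
force: [-0.6, 0.2, -0.7]
grip_width: 0.0516
grasp_force: 0.0
```

>>> servo_tool([
  [0,0,0,0,0,0,0.4],
  [0,0,0,0,0,0,0.3],
  [0,0,0,0,0,0,0.2],
  [0,0,0,0,0,0,0.1],
  [0,0,0,0,0,0,0],
  [0,0,0,0,0,0,0],
  [0,0,0,0,0,0,0],
  [0,0,0,0,0,0,0],
], squeeze=30)

```text
time: 18.15
tool_pos: [0.5385, -0.3216, 0.0548]
tool_rot: [0.889, -0.458, 0.001, 0.001]
force: [-4.1, -2.4, 3.1]
grip_width: 0.0127
grasp_force: 34.1
```

>>> servo_tool([
  [0,-0.001,0.001,0,0,6,0],
  [0,0,0,0,0,7,0],
  [0,0,0,0,0,7,0],
  [0,0,0,0,0,7,0],
  [0,0,0,0,0,7,0],
  [0,0,0,0,0,7,0],
  [0,0,0,0,0,7,0],
  [0,0,0,0,0,0,0],
])

```text
time: 18.95
tool_pos: [0.5384, -0.3216, 0.0548]
tool_rot: [0.998, -0.057, -0.0, -0.0]
force: [-2.2, -2.2, -1.0]
grip_width: 0.0136
grasp_force: 33.6
```

```bash
cat > k.py <<'E'
from h import *
s=status.state();R=Ro.from_quat(s["tool_rot"]).as_matrix()
print(s["time"],s["tool_pos"],s["joints"].round(2),"yaw",np.degrees(np.arctan2(R[1,0],R[0,0])),s["force"].round(1),s["ft_torque"].round(2),s["grip_width"])
E
python3 k.py
```

```text
18.95 [ 0.5383916  -0.32164012  0.05484025] [-0.72  0.76  1.55  0.    0.83  0.97] yaw -6.50481414972367 [-2.2 -2.2 -1. ] [-0.29  0.51  0.05] 0.013563389339774669
```

>>> servo_tool([
  [0,0,0,0,0,2.5,0],
  [0,0,0,0,0,2.5,0],
  [0,0,0,0,0,2,0],
  [0,0,0,0,0,2,0],
  [0,0,0,0,0,2,0],
  [0,0,0,0,0,2,0],
  [0,0,0,0,0,2,0],
  [0,0,0,0,0,0,0],
])

```text
time: 19.75
tool_pos: [0.5383, -0.3216, 0.0548]
tool_rot: [0.997, 0.071, 0.0, -0.001]
force: [-4.1, -2.8, -0.1]
grip_width: 0.0134
grasp_force: 41.9
```

```bash
python3 k.py
```

```text
19.75 [ 0.53829508 -0.3216449   0.05484353] [-0.72  0.76  1.55  0.    0.83  0.71] yaw 8.136075920724245 [-4.1 -2.8 -0.1] [-0.38  0.73 -1.02] 0.013432721489642098
```

>>> servo_tool([
  [0,0,0,0,0,0,0.2],
  [0,0,0,0,0,0,0.4],
  [0,0,0,0,0,0,0.6],
  [0,0,0,0,0,0,0.6],
  [0,0,0,0,0,0,0.6],
  [0,0,0,0,0,0,0.6],
  [0,0,0.005,0,0,0,0.6],
  [0,0,0.01,0,0,0,0.6],
])

```text
time: 20.55
tool_pos: [0.5386, -0.3211, 0.0697]
tool_rot: [0.997, 0.074, -0.0, -0.001]
force: [0.2, -0.5, 0.7]
grip_width: 0.0514
grasp_force: 0.0
```

>>> servo_tool([
  [0,0,0.02,0,0,0,0.6],
  [0,0,0.02,0,0,0,0.6],
  [-0.01,0,0.03,0,0,0,0.6],
  [-0.03,0,0.03,0,0,0,0.6],
  [-0.03,0,0.03,0,0,0,0.6],
  [-0.04,0,0.02,0,0,0,0.6],
  [0,0,0,0,0,0,0.6],
  [0,0,0,0,0,0,0.6],
])

```text
time: 21.35
tool_pos: [0.429, -0.322, 0.2214]
tool_rot: [0.997, 0.073, 0.002, 0.001]
force: [0.0, -0.3, 0.3]
grip_width: 0.0512
grasp_force: 0.0
```

```bash
python3 k.py
python3 - <<'E'
from h import *
c=cam("scene"); cv2.imwrite("pics/end.png",cv2.resize(c["img"][90:330,100:460],None,fx=2.2,fy=2.2,interpolation=2))
for n in("top","scene"):
    V=cloud(cam(n)).reshape(-1,3)
    k=(V[:,2]>.066)&(V[:,2]<.08)&(np.hypot(V[:,0]-.538,V[:,1]+.32)<.035)
    q=V[k]
    if k.sum()>20: print(n,k.sum(),cv2.minAreaRect((q[:,:2]*1000).astype(np.float32)))
E
```

```text
21.35 [ 0.42901734 -0.32198749  0.22144514] [-0.85  0.42  1.67  0.    1.05  0.57] yaw 8.409318052901396 [ 0.  -0.3  0.3] [-0.05  0.02 -0.02] 0.05124607157657799
top 124 ((537.9397583007812, -319.8382568359375), (40.52469253540039, 15.083144187927246), 7.171445846557617)
scene 82 ((538.6991577148438, -319.9593505859375), (42.34790802001953, 13.178702354431152), 5.148799419403076)
```

View pics/end.png

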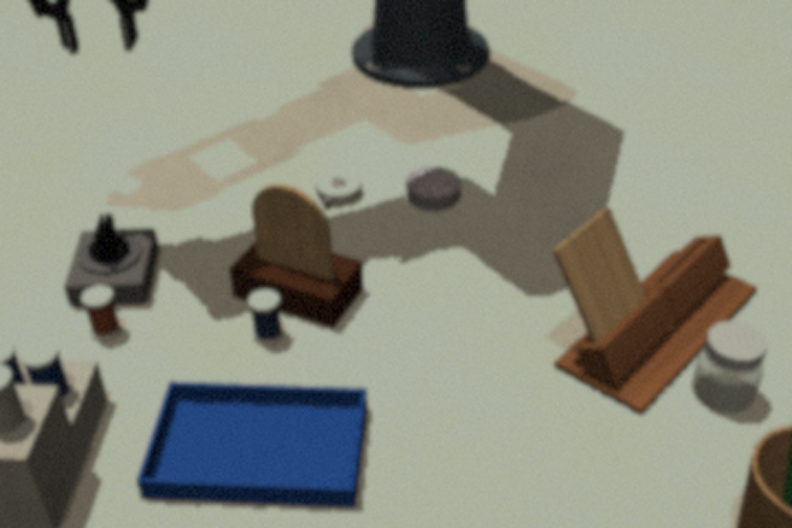

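The round plate (290,230) stands in the foot and the knob bar (107,238) lines up with its box. The square plate and the bystanders look undisturbed, and the arm is clear.

```bash
python3 -c "
from workcell import order; print(order.sign_off())"
```

```text
the job is handed in; nothing more can be done
None
```

The job is handed in: the round plate stands fully down in the foot's slot and is let go, and the dimmer is turned anticlockwise until it hit its stop. The square plate and bystanders look unmoved, and the arm clock read about 21 s; sign-off returned no verdict.

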